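# Uncover a slide box and read its label with a hand scanner

### The job

Lift the white slip-over cover straight up off the slide box, leaving the box where it stands, and stand the cover upright on the middle of the rubber mat. Then take the hand scanner from its cradle and hold it still for a full second, aimed squarely at the centre of the bar label with its lens about 8 cm from the label. Finally lay the scanner back in its cradle, lens end the same way as before; set things down rather than dropping them, and leave the glassware and dish alone.

Things in the scene. Friction and masses are not known exactly. Their poses are not given: they have to be found in the camera images.
- cover: Loose white plastic slip-over cover, open below: 71 (x) by 91 (y) mm, 95 mm high, walls 3 mm, with a grip fin on top (60 mm along x, 14 mm thick along y, 40 mm high). About 0.16 kg. Origin: centre of its lower rim, z up. At the start it sits over the slide box, rim on the box's foot flange 12 mm above the bench, 2.5 mm play each side; it is clear of the box once raised 90 mm straight up.
- fin (a point): Middle of the cover's grip fin, 119 mm above the cover's rim and 24 mm above its flat top; the fin's top is 16 mm higher. Axes as the cover.
- slide_box: Loose wooden slide box, 60 (x) by 80 (y) mm, 100 mm high, on a grey foot flange 72 by 92 mm and 12 mm thick; about 0.5 kg. Origin at the centre of its underside, z up. Its -x face, roughly towards the robot, carries the label, whose blank paper edge is folded 18 mm over the box's top, visible from above once the cover is off.
- label (a point): Centre of the white paper bar label (54 mm wide, 40 mm high) on the slide box's -x face, 58 mm above the bench and 31 mm from the box's origin. Axes as the box: the label faces along -x, so a scanner reads it from its -x side, pointing along +x. Hidden by the cover at the start.
- scanner: Loose inline hand scanner, about 0.19 kg: straight barrel 155 mm long, 36 mm wide (y), 34 mm high (z), with a thicker head (35 long, 56 wide, 48 high) at its +x end. Origin on the barrel's axis near its centre of mass, the best place to grip across the width, 95 mm from either end. It looks along +x, z up. At rest in the cradle its origin is 57 mm above the bench, over the cradle's origin.
- lens (a point): Lens at the centre of the scanner's front face, 96 mm ahead of the scanner's origin along its x. Axes as the scanner. It looks along +x.
- cradle: Fixed black cradle. Base plate 170 (x) by 80 (y) mm, 12 mm thick, with two open saddles 12 mm thick at x = -54 and +42 mm: floors 40 mm above the bench, leaning cheeks to 63 mm, 41 mm apart at the floor, 52 at the top; 84 mm free between saddles for fingers. Origin: centre of its underside. The scanner lies along x, lens end to +x, head 12 mm clear of the front saddle.
- mat: Flat black rubber mat fixed on the bench, 180 (x) by 160 (y) mm, 3 mm thick; origin at the centre of its underside. It lies on one side of the slide box, the cradle on the other; which side varies.
- flask_a: Bystander: conical glass flask, 130 mm high, 84 mm across the foot. Origin at the centre of its underside.
- flask_b: Bystander: conical glass flask, 117 mm high, 76 mm across the foot. Origin at the centre of its underside.
- dish: Bystander: white ceramic dish, 80 mm across, 30 mm high. Origin at the centre of its underside.
Things that resemble listed ones, but are neither listed nor needed, are in the scene too. Leave any blue look-alike of the cover alone.

How it is judged (in metres and radians):
On the way, in this order (a step that is already met when the one before it is completed fails the run):
1. the cover stands upright on the middle of the mat (within 55 mm), let go, and the slide box stands where it was (horizontal distance between cover and mat below 0.055 m and height (world z) of cover below 0.01 m and angle between each of cover, slide_box's own z axis and vertical below 0.08 rad and linear speed of cover below 0.03 m/s and contact force between the fingers and cover below 0.1 N and distance of slide_box from where it was at the start of the episode below 0.03 m), for 0.2 s.
2. the held scanner is aimed steadily at the label for 1 s: lens 50 to 120 mm from it, beam within 15 mm of its centre up, down and sideways, square to it within 0.25 rad (x of label in the frame of lens between 0.05 and 0.12 m and y of label in the frame of lens between -0.015 and 0.015 m and z of label in the frame of lens between -0.015 and 0.015 m and x of lens in the frame of label below -0.04 m and angle between the x axis of scanner and the x axis of slide_box, either way round below 0.25 rad and linear speed of scanner below 0.02 m/s and angular speed of scanner below 0.15 rad/s and contact force between the fingers and scanner above 0.5 N), for 1 s.
At the end, for the whole second after the job is handed in: The scanner lies at rest in its cradle (lens end as before, within 20 mm along and 15 mm across, 0.12 rad, barrel down on the saddles), the cover stands upright on the mat within 55 mm of its centre, and the slide box stands upright within 30 mm of where it was (horizontal distance between cover and mat below 0.055 m and height (world z) of cover below 0.01 m and angle between each of cover, slide_box's own z axis and vertical below 0.08 rad and linear speed of each of cover, scanner below 0.03 m/s and distance of slide_box from where it was at the start of the episode below 0.03 m and x of lens in the frame of cradle between 0.076 and 0.116 m and y of lens in the frame of cradle between -0.015 and 0.015 m and z of scanner in the frame of cradle between 0.05 and 0.064 m and angle between the x axis of scanner and the x axis of cradle, either way round below 0.12 rad); the robot touches nothing.
It fails at once if the slide box is lifted with the cover (over 15 mm), shoved more than 40 mm or tipped over 0.25 rad (height (world z) of slide_box above 0.015 m or distance of slide_box from where it was at the start of the episode above 0.04 m or angle between slide_box's own z axis and vertical above 0.25 rad).
It fails at once if the cover is let go in the air, more than 30 mm above the bench (contact force between the fingers and cover below 0.02 N and height (world z) of cover above 0.033 m).
It fails at once if the scanner is let go in the air, more than 25 mm above its rest (contact force between the fingers and scanner below 0.02 N and height (world z) of scanner above 0.082 m).
It fails at once if a flask or the dish is moved over 30 mm or a flask is tipped over 0.4 rad (distance of any of flask_a, flask_b, dish from where it was at the start of the episode above 0.03 m or angle between any of flask_a, flask_b's own z axis and vertical above 0.4 rad).
It also fails if it takes over 72 s, if anything falls off the work surface, if the arm or the gripper's body presses on something with over 40 N, if the wrist force passes 120 N, or if a joint passes its speed limit or range.

### The arm

A 6-joint arm with a two-finger parallel gripper is mounted at the origin on the work surface. World frame = base frame: x ahead of the robot, y to its left, z up, the work surface at z = 0. Lengths are in mm, angles in rad, forces in N, time in s.
With the tool pointing down it reaches from about 275 to 750 mm from the base axis. Payload 10.2 kg.
Tool frame: the origin (TCP) lies midway between the tips of the shut fingers; the grasp point (between the pads) lies 19 mm behind it (ctrl.tcp_to_grasp is the z of the grasp point in the tool frame, in mm); z points along the fingers, y is the direction in which the jaws open and shut (so a half turn about z gives the same grasp; the last joint's range is limited). The gripper opens to 85 mm and grips with 20 to 120 N. Pads are 22 mm wide; open, the fingers measure 114 mm over their backs; the gripper's body (76 mm by 85 mm) begins 54 mm behind the grasp point. The pads swing forward as they close: fully open they stand 13 mm farther back than shut.
Start: joints at [1.074, 0.313, 1.498, -0, 1.331, -0.223], TCP at [141.968, 505.446, 231.294] pointing down, gripper open.
Joint ranges: [-2.94, 2.94], [-0.97, 2.17], [0.19, 2.56], [-1.23, 4.37], [0.02, 3.11], [-2.88, 2.88]. Speed limits (rad/s): [2.39, 2.39, 3.01, 3.14, 3.14, 3.14].

### API

Orientations are given as a unit quaternion [w, x, y, z].
In Python, from rig import sensors, capture, order, ctrl gives the robot as it stands. The module is installed in compiled form; this text tells all that it offers.
- The arm moves only by the tool play_rows, never from a script. Its argument "deltas" is a list of rows, each a list of 7 numbers: the shift along the world's x, y, z in units of 40 mm (1.0 is 40 mm), then the turn, a rotation vector about the world's x, y, z in units of 6 degrees (1.0 is 6 degrees), then the opening, from -1 (shut) to 1 (fully open). A call has 1 to 8 rows; each row shifts and turns the commanded pose from where the row before left it; what a row does not reach is not made up. A row lasts 1/12 s, in which the tool goes at most 41.7 mm and 7.16 degrees, less where a joint would pass 70% of its speed; a pose out of reach is approached as far as the arm can. A call is refused whole if a number of a shift passes 1 or a number of a turn 1, either way. A call with a gripper value outside its range is refused whole. The fingers move at their own pace and stop on an object; "squeeze" is the grip in N (left out, the last holds). Time passes only in rows, so rows that do not move let the fingers close. It gives the time, the measured TCP pose, the force and the opening at its end, in the units of the state.
- sensors.sense(): the state, without advancing time (a new reading comes with each control period).
- capture(name): name is "scene" or "top" or "wrist"; returns a dict with "pixels" (480x640x3 uint8, red, green, blue), "z_map" (480x640 float32, mm along the optical axis (not along the pixel's ray), 0 where there is no reading), "fx", "fy", "cx", "cy" (pixels), "eye" and "rotation" of the camera in the world; the wrist camera has in their place "tool_from_camera" (4x4, takes a point from camera to tool coordinates, whose origin is the TCP and whose axes are the flange's). Camera axes: x right, y down, z forward; pixel columns grow to the right and rows downward; lengths in mm; the calibration is good to about 2 mm. A picture is of the moment at which its call begins: read the wrist's pose just before it.
- order.finish_job(): hands the job in, once; it reports no verdict.
The state is a dict: "time_s": time; "joints": joint angles; "dq": joint speeds; "tau": joint torques, N m; "eef_pos": TCP position; "ee_rot": TCP orientation; "force": force on the tool from outside, world axes, zero at the start; "wrist_torque": the same for the moment, N m; "grip_width": opening from 0.0 (shut) to 1.0 (fully open).
Only numpy, scipy, OpenCV 4.12 (cv2) and the standard library are available. Lean on these libraries where they do the work, as an engineer would, in place of code of your own. Each camera call takes 0.05 s, during which the arm holds its last target. There are 200 camera calls.

## Working session

There is one attempt and no reset: what is moved stays moved. The work goes in short steps, Python scripts to look and compute and a tool call to move; the robot and the scene stay as the last step left them, time stands still between calls to the robot, and variables do not carry over. Pictures are saved under pics/ and viewed, about 8 in all and at most 12, crops included, and the job is handed in when it is done.

Besides the shell and the picture viewer there is one more tool, called after "Emit:" as name([rows], argument=value, ...), one row to a line, values as JSON. play_rows: Moves the arm, as the interface text tells. Its arguments: {"type":"object","properties":{"deltas":{"type":"array","items":{"type":"array","items":{"type":"number"}}},"squeeze":{"type":"number"}},"required":["deltas"]}

```bash
mkdir -p pics
cat > h.py <<'E'
import numpy as np, cv2
from rig import sensors, capture, order, ctrl
from scipy.spatial.transform import Rotation as R
def save(c,n): cv2.imwrite('pics/'+n, c['pixels'][:,:,::-1])
def cam(name):
    s=sensors.sense(); c=capture(name)
    if name=='wrist':
        q=s['ee_rot']; T=np.eye(4); T[:3,:3]=R.from_quat([q[1],q[2],q[3],q[0]]).as_matrix(); T[:3,3]=s['eef_pos']
        M=T@np.array(c['tool_from_camera']); c['eye']=M[:3,3]; c['rotation']=M[:3,:3]
    c['eye']=np.array(c['eye']).ravel(); c['rotation']=np.array(c['rotation']); return c
def cloud(c):
    z=c['z_map']; v,u=np.mgrid[0:480,0:640]
    P=np.stack([(u-c['cx'])/c['fx']*z,(v-c['cy'])/c['fy']*z,z],-1)
    W=P@c['rotation'].T+c['eye']; W[z==0]=np.nan; return W
E
python3 - <<'E'
from h import *
print(sensors.sense(), ctrl.tcp_to_grasp)
for n in('scene','top'):
    c=cam(n); save(c,n+'.png'); print(n,c['eye'],c['rotation'].round(3).tolist(),c['fx']); np.savez(n+'.npz',W=cloud(c),px=c['pixels'])
E
```

```text
{'time_s': 0.0, 'joints': array([ 1.07358884e+00,  3.13454221e-01,  1.49848791e+00, -2.98162282e-06,
        1.33096325e+00, -2.23396579e-01]), 'dq': array([-0.00060215,  0.00111256,  0.00024009,  0.00022039,  0.00116241,
       -0.00090719]), 'tau': array([ 2.92944105e-04, -4.12267220e+01, -2.59746587e+01, -1.52789680e-04,
        4.13042813e-03,  5.21182670e-06]), 'eef_pos': array([141.84128814, 505.1986379 , 230.71377424]), 'ee_rot': array([-2.30050469e-04,  1.36477799e-01,  9.90642912e-01, -6.14728951e-04]), 'force': array([ 0.79500434,  0.49868604, -0.62080635]), 'wrist_torque': array([ 0.02227169,  0.02327354, -0.02223814]), 'grip_width': 1.0005849100004602} -18.700000000000003
scene [1157.45482911  419.35797465  622.9182646 ] [-0.202, 0.406, 0.802, -0.389] 458.5307127539535Traceback (most recent call last):
  File "<stdin>", line 4, in <module>
  File "h.py", line 14, in cloud
    W=P@c['rotation'].T+c['eye']; W[z==0]=np.nan; return W
      ~^~~~~~~~~~~~~~~~
ValueError: matmul: Input operand 1 has a mismatch in its core dimension 0, with gufunc signature (n?,k),(k,m?)->(n?,m?) (size 4 is different from 3)
```

View pics/scene.png

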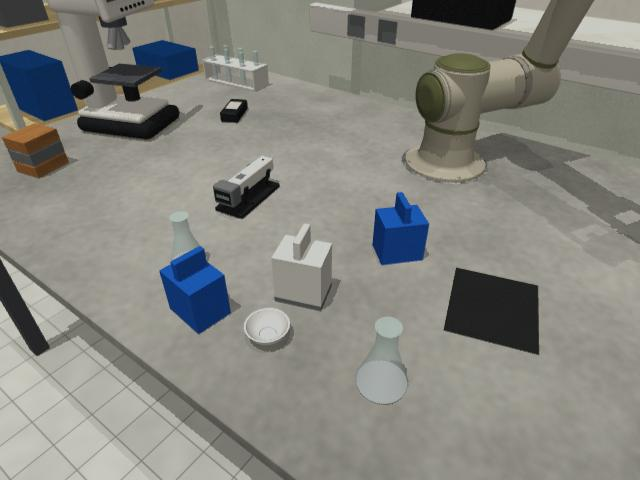

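The scene view shows the white cover at (303,268), with blue look-alikes at (400,235) and (197,290). The mat is at (495,310) and the scanner in its cradle at (247,183). The flasks are at (181,240) and (385,360), and the dish is at (268,328). The camera rotation is given as a quaternion, so I'll fix the helper.

```bash
sed -i "s/c\['rotation'\]=np.array(c\['rotation'\]); return c/r=np.array(c['rotation']); c['rotation']=R.from_quat([r[1],r[2],r[3],r[0]]).as_matrix() if r.size==4 else r; return c/" h.py
python3 - <<'E'
from h import *
for n in('scene','top'):
    c=cam(n); save(c,n+'.png'); W=cloud(c); print(n,c['eye'],c['rotation'].round(3).tolist(),c['fx']); np.savez(n+'.npz',W=W,px=c['pixels'])
    if n=='scene':
        for u,v in((303,242),(303,268),(495,310),(247,183),(400,250),(197,300),(268,340),(385,380)): print((u,v),W[v,u].round())
E
```

```text
scene [1157.45482911  419.35797465  622.9182646 ] [[-0.588, 0.494, -0.64], [0.809, 0.368, -0.459], [0.009, -0.788, -0.616]] 458.5307127539535
(303, 242) [673.  22. 137.]
(303, 268) [690.  35.  96.]
(495, 310) [491. 327.   5.]
(247, 183) [ 495. -291.   59.]
(400, 250) [471. 114.  32.]
(197, 300) [841. -72.  75.]
(268, 340) [796.  39.   9.]
(385, 380) [771. 252.  45.]
top [ 502.3702671    24.04798555 1134.528056  ] [[-0.006, -0.99, 0.14], [-1.0, 0.004, -0.013], [0.012, -0.14, -0.99]] 462.1582101237492
```

View pics/top.png

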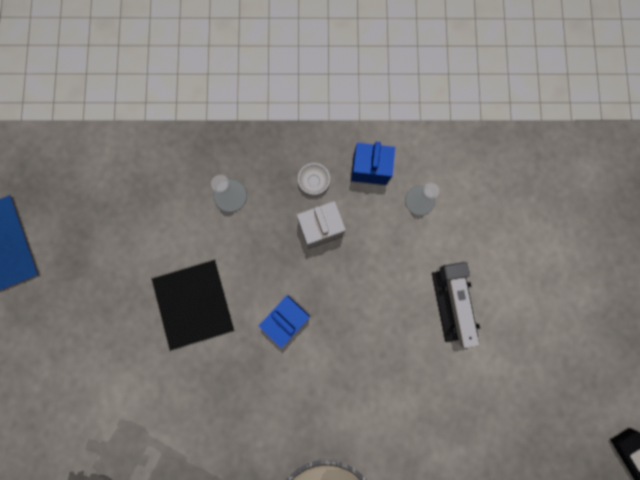

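The top view has +x up and +y left. It shows the white cover at (321,224), the mat at (193,305) and the scanner at (461,305). Blue look-alikes are at (373,163) and (285,322), the flasks at (228,195) and (422,200), and the dish at (314,180). Next I'll measure from the depth and colour.

```bash
cat > m.py <<'E'
from h import *
def rect(P):
    (c,s,a)=cv2.minAreaRect(P[:,:2].astype(np.float32)); return np.round(c,1),np.round(s,1),round(a,1)
E
python3 - <<'E'
from m import *
d=np.load('top.npz'); W=d['W']; px=d['px'].astype(int); v,u=np.mgrid[0:480,0:640]
box=lambda a,b,c,e:(u>=a)&(u<=b)&(v>=c)&(v<=e)
def rep(n,m):
    P=W[m&np.isfinite(W[...,2])]; print(n,len(P),'z',np.percentile(P[:,2],[5,50,95]).round(1),rect(P))
cb=box(290,355,195,255); z=W[...,2]
rep('cover top',cb&(abs(z-107)<9)); rep('fin',cb&(z>125))
dark=px.sum(-1)<110
rep('mat',box(140,245,250,360)&dark)
sb=box(425,490,250,360)
rep('scanner',sb&(z>62)&(z<95)); rep('head',sb&(z>75)&(z<95)); rep('saddle/base dark',sb&(z>4)&(z<30)&dark)
rep('cradle all',sb&(z>5))
rep('flaskL',box(205,250,170,215)&(z>6)); rep('flaskR',box(400,445,178,220)&(z>6)); rep('dish',box(295,332,160,198)&(z>6))
rep('blue far',box(345,400,138,190)&(z>90)); rep('blue near',box(255,315,290,350)&(z>30)); 
c=cv2.imread('pics/top.png'); 
cv2.imwrite('pics/c1.png',np.hstack([cv2.resize(c[195:255,285:360],(600,480),interpolation=cv2.INTER_CUBIC)]))
E
```

```text
cover top 1076 z [104.7 108.  111. ] (array([662.9,   7.8]), array([71.9, 91. ]), 19.6)
fin 198 z [134.3 147.1 150.7] (array([662.5,   7.8]), array([60. , 14.1]), 19.9)
mat 4641 z [0.2 3.7 7.1] (array([481.1, 317.4]), array([173.5, 155.8]), 16.7)
scanner 1610 z [66.2 75.1 83.1] (array([ 477.9, -314.5]), array([191. ,  60.8]), 9.0)
head 838 z [75.2 77.8 84. ] (array([ 478.3, -311.9]), array([188.5,  56.1]), 7.0)
saddle/base dark 743 z [ 9.5 12.8 16.8] (array([ 474.4, -291.2]), array([163.6,  30.7]), 9.1)
cradle all 2880 z [ 8.1 70.5 82.1] (array([ 477.4, -322.8]), array([158.7, 258.4]), 89.4)
flaskL 1002 z [ 10.3  57.  132.6] (array([757.8, 236.7]), array([103.5, 114.4]), 3.6)
flaskR 821 z [  9.3  50.6 119.7] (array([ 737.1, -249. ]), array([112., 107.]), 89.9)
dish 748 z [ 7.  18.2 32.5] (array([781.3,  19.4]), array([88.2, 78.8]), 61.0)
blue far 1202 z [ 93.   96.6 136.2] (array([ 812.7, -117.5]), array([91.5, 72.6]), 83.3)
blue near 1378 z [ 92.3  96.  135.6] (array([443.6,  91.3]), array([71.1, 91.3]), 47.0)
```

View pics/c1.png

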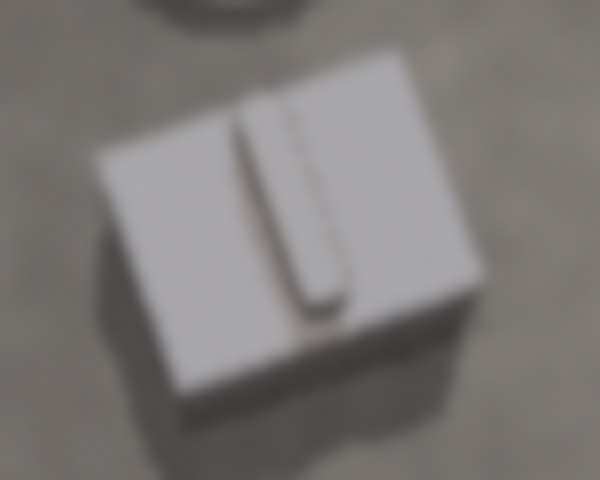

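Emit:
play_rows([
  [0.7, -0.67, 0.05, 0, 0, 0.33, 1],
  [0.7, -0.67, 0.05, 0, 0, 0.33, 1],
  [0.7, -0.67, 0.05, 0, 0, 0.33, 1],
  [0.7, -0.67, 0.05, 0, 0, 0.33, 1],
  [0.7, -0.67, 0.05, 0, 0, 0.33, 1],
  [0.7, -0.67, 0.05, 0, 0, 0.33, 1],
  [0.7, -0.67, 0.05, 0, 0, 0.33, 1],
  [0.7, -0.67, 0.05, 0, 0, 0.33, 1],
])

```text
time_s: 0.82
eef_pos: [366.9, 289.4, 247.4]
ee_rot: [-0.0, -0.002, 1.0, 0.0]
force: [0.6, 0.2, 0.3]
grip_width: 1.001
```

The crop shows the white cover with its fin, running from (265,100) to (325,300) in crop pixels. The things that could be mistaken for it are the blue covers at (373,163) and (285,322) in the top view, so I'm choosing the white one at (321,224).

Emit:
play_rows([
  [0.7, -0.67, 0, 0, 0, 0.3, 1],
  [0.7, -0.67, 0, 0, 0, 0.3, 1],
  [0.7, -0.67, 0, 0, 0, 0.3, 1],
  [0.7, -0.67, 0, 0, 0, 0.3, 1],
  [0.7, -0.67, 0, 0, 0, 0.3, 1],
  [0.7, -0.67, 0, 0, 0, 0.3, 1],
  [0.7, -0.67, 0, 0, 0, 0.3, 1],
  [0.7, -0.67, 0, 0, 0, 0.3, 1],
])

```text
time_s: 1.48
eef_pos: [591.0, 75.0, 247.0]
ee_rot: [-0.0, -0.127, 0.992, 0.0]
force: [0.7, 1.1, -0.1]
grip_width: 0.998
```

Emit:
play_rows([
  [0.6, -0.55, 0, 0, 0, 0.3, 1],
  [0.6, -0.55, 0, 0, 0, 0.3, 1],
  [0.6, -0.55, 0, 0, 0, 0.27, 1],
  [0, 0, 0, 0, 0, 0, 1],
  [0, 0, 0, 0, 0, 0, 1],
  [0, 0, 0, 0, 0, 0, 1],
])

```text
time_s: 1.98
eef_pos: [661.6, 11.0, 246.9]
ee_rot: [-0.0, -0.172, 0.985, 0.0]
force: [-0.4, 0.3, 0.1]
grip_width: 1.0
```

Run:
```python
from m import *
s=sensors.sense(); print(s['eef_pos'],s['ee_rot'],s['joints'])
c=cam('wrist'); save(c,'w1.png'); W=cloud(c); z=W[...,2]
near=np.hypot(W[...,0]-663,W[...,1]-8)<90
for n,m in(('top',near&(abs(z-107)<8)),('fin',near&(z>125)&(z<160))):
    P=W[m]; print(n,len(P),np.median(P[:,2]) if len(P) else '',rect(P) if len(P)>20 else '')
```

```text
[661.64568524  11.0053123  246.87115016] [-4.35528173e-04 -1.71631727e-01  9.85161051e-01  2.54120093e-04] [-1.60112194e-01  6.23179750e-01  9.89292555e-01  1.96149923e-04
  1.53010961e+00 -2.07588811e+00]
top 6992 107.58110232757454 (array([661.6,   9.2]), array([71.1, 91.3]), 19.8)
fin 1427 147.29102207128187 (array([661.1,   9. ]), array([58.8, 14. ]), 19.9)
```

View pics/w1.png

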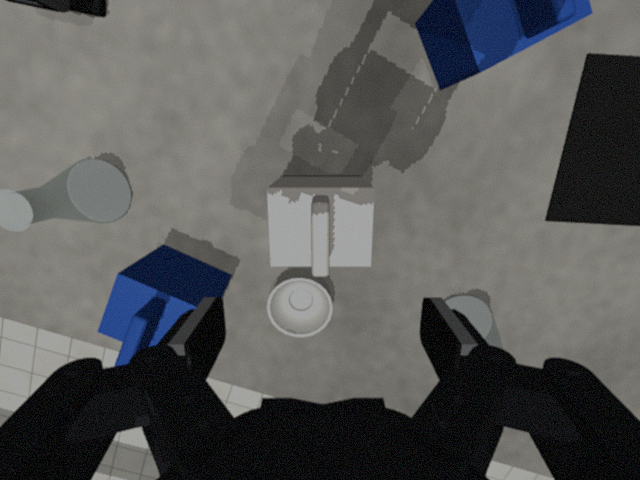

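The wrist view shows the white cover square to the jaws, fin at about (321,235). Measured centre is (661.5, 9) with yaw 19.8°, which agrees with the top view. Going down.

Emit:
play_rows([
  [0, -0.05, -0.6, 0, 0, 0, 1],
  [0, 0, -0.7, 0, 0, 0, 1],
  [0, 0, -0.7, 0, 0, 0, 1],
  [0, 0, -0.7, 0, 0, 0, 1],
  [0, 0, -0.4, 0, 0, 0, 1],
  [0, 0, -0.22, 0, 0, 0, 1],
  [0, 0, 0, 0, 0, 0, 1],
  [0, 0, 0, 0, 0, 0, 1],
])

```text
time_s: 2.7
eef_pos: [662.2, 9.1, 115.7]
ee_rot: [0.001, -0.172, 0.985, -0.0]
force: [0.1, -0.2, 0.9]
grip_width: 0.998
```

Emit:
play_rows([
  [0, 0, 0, 0, 0, 0, -1],
  [0, 0, 0, 0, 0, 0, -1],
  [0, 0, 0, 0, 0, 0, -1],
  [0, 0, 0, 0, 0, 0, -1],
  [0, 0, 0, 0, 0, 0, -1],
  [0, 0, 0, 0, 0, 0, -1],
  [0, 0, 0, 0, 0, 0, -1],
  [0, 0, 0, 0, 0, 0, -1],
], squeeze=50)

```text
time_s: 3.37
eef_pos: [662.0, 8.6, 114.7]
ee_rot: [0.0, -0.172, 0.985, -0.0]
force: [-0.5, -0.3, 1.0]
grip_width: 0.155
```

Emit:
play_rows([
  [0, 0, 0.2, 0, 0, 0, -1],
  [0, 0, 0.2, 0, 0, 0, -1],
  [0, 0, 0.2, 0, 0, 0, -1],
  [0, 0, 0.2, 0, 0, 0, -1],
  [0, 0, 0.2, 0, 0, 0, -1],
  [0, 0, 0.2, 0, 0, 0, -1],
  [0, 0, 0.2, 0, 0, 0, -1],
  [0, 0, 0.2, 0, 0, 0, -1],
])

```text
time_s: 4.03
eef_pos: [662.0, 8.7, 179.4]
ee_rot: [0.0, -0.172, 0.985, -0.0]
force: [-0.2, 0.2, -1.2]
grip_width: 0.155
```

Run:
```python
from m import *
s=sensors.sense(); print(s['eef_pos'],s['force'])
c=cam('scene'); cv2.imwrite('pics/s2.png',cv2.resize(c['pixels'][180:330,220:380,::-1],(640,600),interpolation=cv2.INTER_CUBIC))
```

```text
[661.97559724   8.66736934 179.41443986] [-0.24228023  0.18609522 -1.16210564]
```

View pics/s2.png

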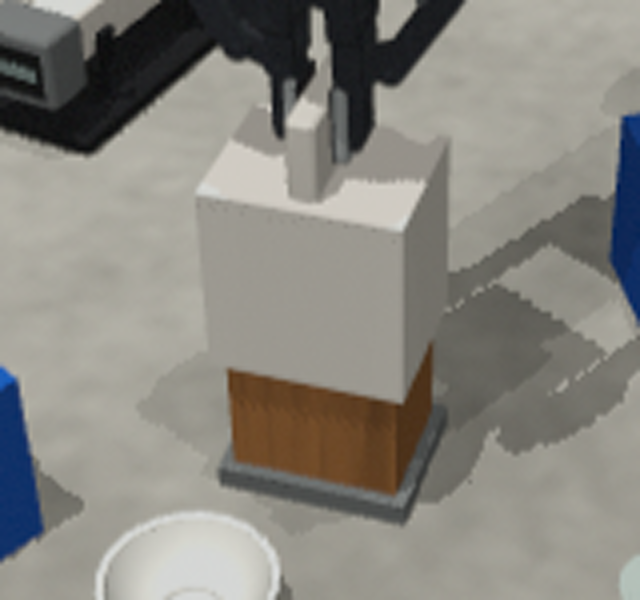

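The box (crop, about (320,430)) is standing still while the cover rises cleanly. I'll keep lifting.

Emit:
play_rows([
  [0, 0, 0.2, 0, 0, 0, -1],
  [0, 0, 0.2, 0, 0, 0, -1],
  [0, 0, 0.2, 0, 0, 0, -1],
  [0, 0, 0.2, 0, 0, 0, -1],
  [0, 0, 0.2, 0, 0, 0, -1],
  [0, 0, 0.2, 0, 0, 0, -1],
  [0, 0, 0.2, 0, 0, 0, -1],
  [0, 0, 0.2, 0, 0, 0, -1],
])

```text
time_s: 4.75
eef_pos: [662.0, 8.7, 243.3]
ee_rot: [0.0, -0.172, 0.985, 0.0]
force: [-0.9, -0.5, -2.4]
grip_width: 0.158
```

Emit:
play_rows([
  [-0.15, 0.25, 0, 0, 0, 0, -1],
  [-0.3, 0.5, 0, 0, 0, 0, -1],
  [-0.4, 0.68, 0, 0, 0, 0, -1],
  [-0.4, 0.68, 0, 0, 0, 0, -1],
  [-0.4, 0.68, 0, 0, 0, 0, -1],
  [-0.4, 0.68, 0, 0, 0, 0, -1],
  [-0.4, 0.68, 0, 0, 0, 0, -1],
  [-0.4, 0.68, 0, 0, 0, 0, -1],
])

```text
time_s: 5.42
eef_pos: [546.2, 203.6, 242.4]
ee_rot: [-0.0, -0.172, 0.985, 0.0]
force: [0.5, 0.5, -1.6]
grip_width: 0.154
```

Emit:
play_rows([
  [-0.4, 0.68, 0, 0, 0, 0, -1],
  [-0.4, 0.68, 0, 0, 0, 0, -1],
  [-0.4, 0.68, 0, 0, 0, 0, -1],
  [-0.3, 0.6, 0, 0, 0, 0, -1],
  [-0.2, 0.3, 0, 0, 0, 0, -1],
  [0, 0, 0, 0, 0, 0, -1],
  [0, 0, 0, 0, 0, 0, -1],
])

```text
time_s: 6.0
eef_pos: [479.5, 319.6, 242.4]
ee_rot: [-0.0, -0.172, 0.985, -0.0]
force: [0.6, 0.7, -1.8]
grip_width: 0.157
```

Emit:
play_rows([
  [0, 0, -0.4, 0, 0, 0, -1],
  [0, 0, -0.5, 0, 0, 0, -1],
  [0, 0, -0.6, 0, 0, 0, -1],
  [0, 0, -0.6, 0, 0, 0, -1],
  [0, 0, -0.5, 0, 0, 0, -1],
  [0, 0, -0.3, 0, 0, 0, -1],
  [0, 0, -0.1, 0, 0, 0, -1],
  [0, 0, 0, 0, 0, 0, -1],
])

```text
time_s: 6.67
eef_pos: [480.2, 318.4, 121.7]
ee_rot: [-0.001, -0.171, 0.985, -0.0]
force: [-0.7, -0.4, -1.8]
grip_width: 0.155
```

Emit:
play_rows([
  [0, 0, -0.1, 0, 0, 0, -1],
  [0, 0, -0.1, 0, 0, 0, -1],
  [0, 0, -0.1, 0, 0, 0, -1],
  [0, 0, -0.06, 0, 0, 0, -1],
  [0, 0, -0.03, 0, 0, 0, -1],
  [0, 0, 0, 0, 0, 0, -1],
  [0, 0, 0, 0, 0, 0, -1],
])

```text
time_s: 7.25
eef_pos: [480.0, 319.5, 107.0]
ee_rot: [0.0, -0.172, 0.985, 0.0]
force: [-0.3, 0.1, -2.0]
grip_width: 0.16
```

Emit:
play_rows([
  [0, 0, -0.03, 0, 0, 0, -1],
  [0, 0, -0.03, 0, 0, 0, -1],
  [0, 0, 0, 0, 0, 0, -1],
  [0, 0, 0, 0, 0, 0, -1],
])

```text
time_s: 7.58
eef_pos: [480.2, 319.8, 105.6]
ee_rot: [0.001, -0.172, 0.985, 0.0]
force: [-1.9, 0.1, 5.9]
grip_width: 0.154
```

Contact: the force went up by about 8 N. I'll open and retreat.

Emit:
play_rows([
  [0, 0, 0, 0, 0, 0, 0],
  [0, 0, 0, 0, 0, 0, 0.5],
  [0, 0, 0, 0, 0, 0, 1],
  [0, 0, 0, 0, 0, 0, 1],
  [0, 0, 0, 0, 0, 0, 1],
  [0, 0, 0, 0, 0, 0, 1],
  [0, 0, 0, 0, 0, 0, 1],
  [0, 0, 0, 0, 0, 0, 1],
])

```text
time_s: 8.25
eef_pos: [480.0, 319.4, 104.5]
ee_rot: [-0.0, -0.172, 0.985, 0.0]
force: [-1.1, 0.3, 0.6]
grip_width: 0.999
```

Emit:
play_rows([
  [0, 0, 0.3, 0, 0, 0, 1],
  [0, 0, 0.6, 0, 0, 0, 1],
  [0, 0, 0.8, 0, 0, 0, 1],
  [0, 0, 0.8, 0, 0, 0, 1],
  [0, 0, 0.8, 0, 0, 0, 1],
  [0, 0, 0.5, 0, 0, 0, 1],
  [0, 0, 0, 0, 0, 0, 1],
])

```text
time_s: 8.83
eef_pos: [481.2, 320.0, 261.4]
ee_rot: [0.004, -0.172, 0.985, 0.001]
force: [0.4, -0.5, 0.3]
grip_width: 1.003
```

Run:
```python
from m import *
s=sensors.sense(); print(s['eef_pos'],s['force'],s['grip_width'])
c=cam('scene'); W=cloud(c); save(c,'s3.png'); px=c['pixels'].astype(int); z=W[...,2]
def rep(n,m):
    P=W[m]; print(n,len(P),np.median(P[:,2]).round(1),rect(P))
white=(px.min(-1)>120)
near=np.hypot(W[...,0]-480,W[...,1]-319)<75
rep('cover top',near&(abs(z-98)<6)); rep('cover fin',near&(z>105)&(z<145)&white)
nb=np.hypot(W[...,0]-662,W[...,1]-9)<70
rep('box top',nb&(abs(z-112)<6))
```

```text
[481.19465194 319.99840427 261.36515817] [ 0.42608394 -0.54197542  0.26360197] 1.0030214605082122
cover top 1304 97.6 (array([482.4, 321.9]), array([74.7, 91.4]), 19.9)
cover fin 295 136.5 (array([482.3, 322. ]), array([62.2, 13.8]), 19.8)
box top 0 nan (array([0., 0.]), array([0., 0.]), 0.0)
  return _methods._mean(a, axis=axis, dtype=dtype,
  ret = ret.dtype.type(ret / rcount)
```

View pics/s3.png

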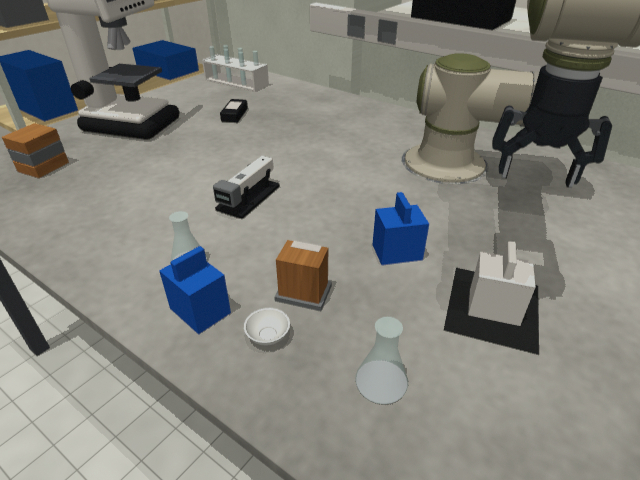

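The scene view shows the cover standing on the mat at (503,288) and the box in place at (303,272) with its paper fold at (307,245). Now the scanner.

Emit:
play_rows([
  [0, -0.9, 0, 0, 0, 0, 1],
  [0, -0.95, 0, 0, 0, 0, 1],
  [0, -0.95, 0, 0, 0, 0, 1],
  [0, -0.95, 0, 0, 0, 0, 1],
  [0, -0.95, 0, 0, 0, 0, 1],
  [0, -0.95, 0, 0, 0, -0.2, 1],
  [0, -0.95, 0, 0, 0, -0.2, 1],
  [0, -0.95, 0, 0, 0, -0.2, 1],
])

```text
time_s: 9.55
eef_pos: [479.1, 15.8, 255.3]
ee_rot: [-0.001, -0.14, 0.99, 0.0]
force: [0.5, 0.4, 0.3]
grip_width: 1.001
```

Emit:
play_rows([
  [0, -0.95, 0, 0, 0, -0.2, 1],
  [0, -0.95, 0, 0, 0, -0.2, 1],
  [0, -0.95, 0, 0, 0, -0.2, 1],
  [0, -0.95, 0, 0, 0, -0.2, 1],
  [0, -0.95, 0, 0, 0, -0.2, 1],
  [0, -0.95, 0, 0, 0, -0.2, 1],
  [0, -0.95, 0, 0, 0, -0.1, 1],
  [0, -0.7, 0, 0, 0, 0, 1],
])

```text
time_s: 10.22
eef_pos: [479.1, -279.2, 254.8]
ee_rot: [-0.001, -0.072, 0.997, 0.001]
force: [1.2, -0.4, 0.2]
grip_width: 1.0
```

Emit:
play_rows([
  [0, -0.6, 0, 0, 0, 0, 1],
  [0, -0.3, 0, 0, 0, 0, 1],
  [0, 0, 0, 0, 0, 0, 1],
  [0, 0, 0, 0, 0, 0, 1],
])

```text
time_s: 10.55
eef_pos: [479.9, -311.8, 255.6]
ee_rot: [-0.0, -0.073, 0.997, 0.001]
force: [0.1, 0.7, 0.4]
grip_width: 1.0
```

Run:
```python
from m import *
s=sensors.sense(); print(s['eef_pos'],s['ee_rot'],s['joints'])
def rep(n,P):
    print(n,len(P),np.median(P[:,2]).round(1),rect(P))
c=cam('top'); W=cloud(c); z=W[...,2]
nb=np.hypot(W[...,0]-662,W[...,1]-9)<70
rep('box top',W[nb&(abs(z-100)<6)])
c=cam('wrist'); save(c,'w2.png'); W=cloud(c); z=W[...,2]; px=c['pixels'].astype(int)
near=(np.abs(W[...,0]-478)<115)&(np.abs(W[...,1]+313)<60)
rep('barrel',W[near&(abs(z-74)<4)&(px.mean(-1)>110)])
rep('head',W[near&(z>77.5)&(z<90)])
rep('base',W[near&(abs(z-12)<5)])
P=W[near&(z>45)&(z<95)]; rep('all',P)
np.savez('w2.npz',W=W,px=c['pixels'])
```

```text
[ 479.86342901 -311.79671342  255.63128621] [-4.73719408e-04 -7.29173394e-02  9.97337579e-01  7.68656094e-04] [-7.80995655e-01  4.04054458e-01  1.30632892e+00  2.98554314e-04
  1.43299072e+00 -2.49779754e+00]
box top 925 101.2 (array([663.1,   7.8]), array([60.5, 80.3]), 19.8)
barrel 4783 74.5 (array([ 458.8, -316.7]), array([153. ,  34.2]), 9.3)
head 1566 81.3 (array([ 528.9, -304.6]), array([80.8, 55.7]), 8.5)
base 3681 12.5 (array([ 475.7, -313.3]), array([169. ,  80.2]), 9.2)
all 8025 74.7 (array([ 475.7, -313.5]), array([189.,  62.]), 9.1)
```

View pics/w2.png

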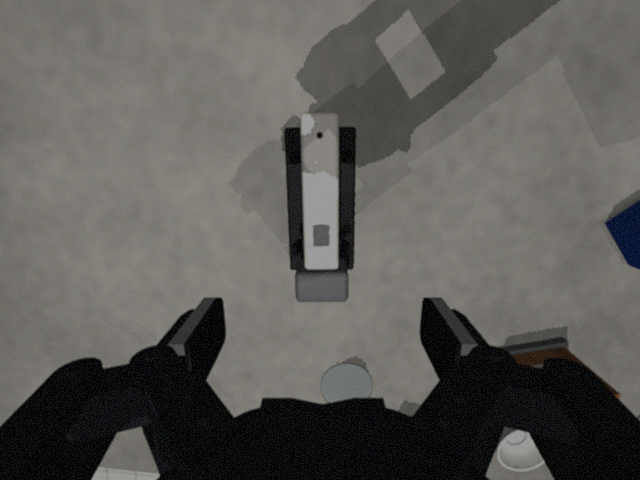

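The wrist view shows the scanner from (320,115) down to its head at (322,285), and it is centred between the saddles. Scanner and cradle origins agree at (476,-313.5), yaw 9.2°. The box has not moved. Descending to grip.

Emit:
play_rows([
  [-0.1, -0.04, -0.5, 0, 0, 0.14, 1],
  [0, 0, -0.8, 0, 0, 0, 1],
  [0, 0, -0.9, 0, 0, 0, 1],
  [0, 0, -0.9, 0, 0, 0, 1],
  [0, 0, -0.9, 0, 0, 0, 1],
  [0, 0, -0.7, 0, 0, 0, 1],
  [0, 0, -0.5, 0, 0, 0, 1],
  [0, 0, -0.25, 0, 0, 0, 1],
])

```text
time_s: 11.32
eef_pos: [475.4, -311.9, 36.2]
ee_rot: [-0.001, -0.081, 0.997, 0.001]
force: [0.4, 0.6, 0.4]
grip_width: 1.001
```

Emit:
play_rows([
  [0, 0, 0, 0, 0, 0, 1],
  [0, 0, 0, 0, 0, 0, 1],
  [0, 0, 0, 0, 0, 0, 1],
])

```text
time_s: 11.57
eef_pos: [476.8, -314.4, 40.2]
ee_rot: [0.001, -0.081, 0.997, -0.001]
force: [0.6, -1.1, 0.5]
grip_width: 1.001
```

Emit:
play_rows([
  [0, 0, -0.03, 0, 0, 0, 0],
  [0, 0, 0, 0, 0, 0, -0.3],
  [0, 0, 0, 0, 0, 0, -1],
  [0, 0, 0, 0, 0, 0, -1],
  [0, 0, 0, 0, 0, 0, -1],
  [0, 0, 0, 0, 0, 0, -1],
  [0, 0, 0, 0, 0, 0, -1],
  [0, 0, 0, 0, 0, 0, -1],
], squeeze=40)

```text
time_s: 12.23
eef_pos: [476.1, -314.3, 37.7]
ee_rot: [0.0, -0.08, 0.997, -0.0]
force: [-1.1, 0.6, 5.1]
grip_width: 0.419
```

Run:
```python
from m import *
s=sensors.sense(); print(s['eef_pos'],s['ee_rot'],s['force'],s['grip_width'])
```

```text
[ 476.1133493  -314.32363983   37.70801698] [ 1.96259690e-04 -8.02910222e-02  9.96771415e-01 -2.45082982e-04] [-1.12538847  0.61115006  5.13415835] 0.4193918645296192
```

Emit:
play_rows([
  [0, 0, 0.1, 0, 0, 0, -1],
  [0, 0, 0.2, 0, 0, 0, -1],
  [0, 0, 0.4, 0, 0, 0, -1],
  [0, 0, 0.6, 0, 0, 0, -1],
  [0, 0, 0.6, 0, 0, 0, -1],
  [0, 0, 0.5, 0, 0, 0, -1],
  [0, 0, 0.2, 0, 0, 0, -1],
  [0, 0, 0, 0, 0, 0, -1],
])

```text
time_s: 12.9
eef_pos: [476.5, -314.6, 143.1]
ee_rot: [0.001, -0.08, 0.997, -0.001]
force: [1.3, -0.1, -1.9]
grip_width: 0.418
```

Emit:
play_rows([
  [-0.02, 0.3, 0, 0, 0, 0.1, -1],
  [-0.03, 0.6, 0, 0, 0, 0.2, -1],
  [-0.03, 0.7, 0, 0, 0, 0.2, -1],
  [-0.03, 0.8, 0, 0, 0, 0.25, -1],
  [-0.03, 0.8, 0, 0, 0, 0.25, -1],
  [-0.03, 0.8, 0, 0, 0, 0.25, -1],
  [-0.03, 0.8, 0, 0, 0, 0.25, -1],
  [-0.02, 0.7, 0, 0, 0, 0.2, -1],
])

```text
time_s: 13.57
eef_pos: [465.6, -91.2, 139.7]
ee_rot: [-0.001, -0.17, 0.985, 0.001]
force: [-0.5, -0.2, -1.2]
grip_width: 0.417
```

Emit:
play_rows([
  [0, 0.5, 0, 0, 0, 0.07, -1],
  [0, 0.32, 0, 0, 0, 0, -1],
  [0, 0, -0.4, 0, 0, 0, -1],
  [0, 0, -0.6, 0, 0, 0, -1],
  [0, 0, -0.6, 0, 0, 0, -1],
  [0, 0, -0.5, 0, 0, 0, -1],
  [0, 0, -0.3, 0, 0, 0, -1],
  [0, 0, -0.18, 0, 0, 0, -1],
])

```text
time_s: 14.23
eef_pos: [465.1, -60.0, 35.4]
ee_rot: [-0.002, -0.173, 0.985, 0.001]
force: [-0.7, -0.8, -1.4]
grip_width: 0.411
```

Emit:
play_rows([
  [0, 0, 0, 0, 0, 0, -1],
  [0, 0, 0, 0, 0, 0, -1],
  [0, 0, 0, 0, 0, 0, -1],
  [0, 0, 0, 0, 0, 0, -1],
])

```text
time_s: 14.57
eef_pos: [467.5, -61.4, 38.8]
ee_rot: [0.001, -0.172, 0.985, -0.0]
force: [0.3, -0.5, -1.4]
grip_width: 0.417
```

Run:
```python
from m import *
s=sensors.sense(); print(s['eef_pos'],s['ee_rot'],s['force'],s['grip_width'])
def rep(n,P): print(n,len(P),np.percentile(P[:,2],[5,50,95]).round(1),rect(P))
for n in ('top','scene'):
    c=cam(n); W=cloud(c); z=W[...,2]; px=c['pixels'].astype(int)
    if n=='scene': save(c,'s4.png')
    nb=np.hypot(W[...,0]-662,W[...,1]-9)<70
    rep(n+' box top',W[nb&(abs(z-100)<6)])
    a=np.deg2rad(19.8); d=W[...,:2]-[467.5,-61.6]; X=d@[np.cos(a),np.sin(a)]; Y=d@[-np.sin(a),np.cos(a)]
    m=(X>35)&(X<115)&(abs(Y)<45)&(z>25)&(z<95); rep(n+' head',W[m]); print('X/Y/Z of head pts',[np.percentile(q[m],[2,50,98]).round(1) for q in(X,Y,z)])
    m=(X<-42)&(X>-115)&(abs(Y)<30)&(z>60)&(z<90); 
    if m.sum()>20: rep(n+' tail',W[m])
```

```text
[467.47892912 -61.38626266  38.76347576] [ 5.50656536e-04 -1.72298372e-01  9.85044592e-01 -3.44868548e-04] [ 0.25923443 -0.48066304 -1.3904403 ] 0.4172852136219025
top box top 932 [ 98.  101.1 104. ] (array([662.8,   7.7]), array([60.3, 80.3]), 20.0)
top head 320 [75.9 82.3 85.8] (array([540.1, -36.6]), array([40.3, 55.5]), 19.0)
X/Y/Z of head pts [array([62.8, 81.6, 96. ]), array([-27.6,  -1.4,  26.5]), array([71.8, 82.3, 86.6])]
scene box top 1064 [ 96.3  99.3 100.9] (array([662.8,  11. ]), array([63.3, 80.8]), 20.7)
scene head 838 [40.2 72.8 82.1] (array([530.7, -35.6]), array([66.5, 55.3]), 18.5)
X/Y/Z of head pts [array([37.6, 94.6, 99.5]), array([-24.1,   4.3,  29.5]), array([37.9, 72.8, 82.7])]
scene tail 35 [61.7 72.3 74.4] (array([407.1, -72.8]), array([23.9, 55.2]), 70.2)
```

View pics/s4.png

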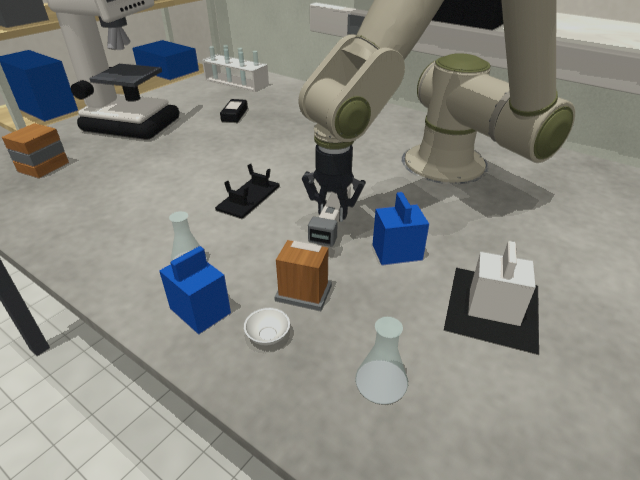

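The scene view shows the held scanner's head at (323,232) facing the box. It is centred within about 2 mm and level (head top at 82 mm), with the lens about 80 mm from the label. Holding still.

Emit:
play_rows([
  [0, 0, 0, 0, 0, 0, -1],
  [0, 0, 0, 0, 0, 0, -1],
  [0, 0, 0, 0, 0, 0, -1],
  [0, 0, 0, 0, 0, 0, -1],
  [0, 0, 0, 0, 0, 0, -1],
  [0, 0, 0, 0, 0, 0, -1],
  [0, 0, 0, 0, 0, 0, -1],
  [0, 0, 0, 0, 0, 0, -1],
])

```text
time_s: 15.33
eef_pos: [467.1, -61.3, 38.1]
ee_rot: [-0.0, -0.172, 0.985, 0.0]
force: [-0.5, -0.7, -1.1]
grip_width: 0.414
```

Emit:
play_rows([
  [0, 0, 0, 0, 0, 0, -1],
  [0, 0, 0, 0, 0, 0, -1],
  [0, 0, 0, 0, 0, 0, -1],
  [0, 0, 0, 0, 0, 0, -1],
  [0, 0, 0, 0, 0, 0, -1],
  [0, 0, 0, 0, 0, 0, -1],
  [0, 0, 0, 0, 0, 0, -1],
  [0, 0, 0, 0, 0, 0, -1],
])

```text
time_s: 16.0
eef_pos: [467.2, -61.3, 38.1]
ee_rot: [0.0, -0.172, 0.985, 0.0]
force: [1.3, -0.4, -0.8]
grip_width: 0.417
```

Emit:
play_rows([
  [0, 0, 0, 0, 0, 0, -1],
  [0, 0, 0, 0, 0, 0, -1],
  [0, 0, 0, 0, 0, 0, -1],
  [0, 0, 0, 0, 0, 0, -1],
  [0, 0, 0, 0, 0, 0, -1],
  [0, 0, 0, 0, 0, 0, -1],
  [0, 0, 0, 0, 0, 0, -1],
  [0, 0, 0, 0, 0, 0, -1],
])

```text
time_s: 16.67
eef_pos: [467.2, -61.4, 38.1]
ee_rot: [0.0, -0.172, 0.985, -0.0]
force: [0.9, 1.1, -1.7]
grip_width: 0.413
```

Emit:
play_rows([
  [0, 0, 0.3, 0, 0, 0, -1],
  [0, 0, 0.5, 0, 0, 0, -1],
  [0, 0, 0.6, 0, 0, 0, -1],
  [0, 0, 0.6, 0, 0, 0, -1],
  [0, 0, 0.5, 0, 0, 0, -1],
  [0, 0, 0.1, 0, 0, 0, -1],
  [0, -0.3, 0, 0, 0, -0.1, -1],
  [0.02, -0.5, 0, 0, 0, -0.15, -1],
])

```text
time_s: 17.33
eef_pos: [467.5, -93.0, 141.2]
ee_rot: [-0.001, -0.16, 0.987, 0.0]
force: [-0.4, -0.2, -1.9]
grip_width: 0.418
```

Emit:
play_rows([
  [0.03, -0.7, 0, 0, 0, -0.2, -1],
  [0.03, -0.8, 0, 0, 0, -0.25, -1],
  [0.03, -0.8, 0, 0, 0, -0.25, -1],
  [0.03, -0.8, 0, 0, 0, -0.25, -1],
  [0.03, -0.8, 0, 0, 0, -0.25, -1],
  [0.03, -0.8, 0, 0, 0, -0.2, -1],
  [0.02, -0.5, 0, 0, 0, -0.12, -1],
  [0, -0.3, 0, 0, 0, 0, -1],
])

```text
time_s: 18.0
eef_pos: [474.9, -315.9, 140.0]
ee_rot: [-0.001, -0.079, 0.997, 0.001]
force: [0.2, -0.8, -2.0]
grip_width: 0.419
```

Emit:
play_rows([
  [0, 0, 0, 0, 0, 0, -1],
  [0, 0, 0, 0, 0, 0, -1],
  [0, 0, 0, 0, 0, 0, -1],
  [0, 0, 0, 0, 0, 0, -1],
])

```text
time_s: 18.33
eef_pos: [476.1, -312.2, 141.9]
ee_rot: [-0.0, -0.081, 0.997, 0.0]
force: [-0.0, -0.6, -2.0]
grip_width: 0.42
```

Emit:
play_rows([
  [0, -0.05, -0.3, 0, 0, 0, -1],
  [0, 0, -0.5, 0, 0, 0, -1],
  [0, 0, -0.5, 0, 0, 0, -1],
  [0, 0, -0.4, 0, 0, 0, -1],
  [0, 0, -0.2, 0, 0, 0, -1],
  [0, 0, 0, 0, 0, 0, -1],
  [0, 0, 0, 0, 0, 0, -1],
  [0, 0, 0, 0, 0, 0, -1],
])

```text
time_s: 19.0
eef_pos: [476.5, -315.5, 67.3]
ee_rot: [0.001, -0.081, 0.997, -0.001]
force: [0.1, 0.9, -0.6]
grip_width: 0.413
```

Emit:
play_rows([
  [0, 0, -0.1, 0, 0, 0, -1],
  [0, 0, -0.1, 0, 0, 0, -1],
  [0, 0, -0.1, 0, 0, 0, -1],
  [0, 0, -0.1, 0, 0, 0, -1],
  [0, 0, -0.1, 0, 0, 0, -1],
  [0, 0, -0.1, 0, 0, 0, -1],
  [0, 0, 0, 0, 0, 0, -1],
  [0, 0, 0, 0, 0, 0, -1],
])

```text
time_s: 19.67
eef_pos: [475.9, -315.3, 41.8]
ee_rot: [-0.0, -0.08, 0.997, 0.0]
force: [0.1, -0.0, -1.4]
grip_width: 0.417
```

Emit:
play_rows([
  [0, 0.01, -0.05, 0, 0, 0, -1],
  [0, 0.01, -0.03, 0, 0, 0, -1],
  [0, 0, -0.03, 0, 0, 0, -1],
  [0, 0, 0, 0, 0, 0, -1],
  [0, 0, 0, 0, 0, 0, -1],
  [0, 0, 0, 0, 0, 0, -1],
])

```text
time_s: 20.17
eef_pos: [476.0, -314.5, 37.8]
ee_rot: [0.0, -0.08, 0.997, -0.0]
force: [0.4, 0.3, -0.4]
grip_width: 0.414
```

Emit:
play_rows([
  [0, 0, -0.02, 0, 0, 0, -1],
  [0, 0, 0, 0, 0, 0, -1],
  [0, 0, 0, 0, 0, 0, -1],
  [0, 0, 0, 0, 0, 0, -1],
])

```text
time_s: 20.5
eef_pos: [476.0, -314.6, 37.7]
ee_rot: [0.0, -0.08, 0.997, -0.0]
force: [-2.0, 2.5, 7.9]
grip_width: 0.418
```

Emit:
play_rows([
  [0, 0, 0, 0, 0, 0, 0],
  [0, 0, 0, 0, 0, 0, 0.3],
  [0, 0, 0, 0, 0, 0, 1],
  [0, 0, 0, 0, 0, 0, 1],
  [0, 0, 0, 0, 0, 0, 1],
  [0, 0, 0, 0, 0, 0, 1],
  [0, 0, 0, 0, 0, 0, 1],
  [0, 0, 0, 0, 0, 0, 1],
])

```text
time_s: 21.17
eef_pos: [476.0, -314.6, 36.9]
ee_rot: [-0.0, -0.08, 0.997, 0.0]
force: [0.7, 0.4, -0.2]
grip_width: 1.003
```

Emit:
play_rows([
  [0, 0, 0.3, 0, 0, 0, 1],
  [0, 0, 0.6, 0, 0, 0, 1],
  [0, 0, 0.9, 0, 0, 0, 1],
  [0, 0, 0.9, 0, 0, 0, 1],
  [0, 0, 0.9, 0, 0, 0, 1],
  [0, 0, 0.9, 0, 0, 0, 1],
  [0, 0, 0.5, 0, 0, 0, 1],
  [0, 0, 0, 0, 0, 0, 1],
])

```text
time_s: 21.83
eef_pos: [477.0, -315.5, 243.0]
ee_rot: [0.003, -0.08, 0.997, -0.004]
force: [-0.0, 0.4, 0.6]
grip_width: 0.998
```

Run:
```python
from m import *
s=sensors.sense(); print(s['eef_pos'],s['force'])
def rep(n,P): print(n,len(P),np.median(P[:,2]).round(1),rect(P))
c=cam('wrist'); W=cloud(c); z=W[...,2]; px=c['pixels'].astype(int)
near=(np.abs(W[...,0]-478)<115)&(np.abs(W[...,1]+313)<60)
rep('barrel',W[near&(abs(z-74)<4)&(px.mean(-1)>110)]); rep('base',W[near&(abs(z-12)<5)]); rep('head',W[near&(z>77.5)&(z<90)])
c=cam('top'); W=cloud(c); z=W[...,2]; save(c,'t5.png')
rep('box top',W[(np.hypot(W[...,0]-662,W[...,1]-9)<70)&(abs(z-100)<6)])
rep('cover top',W[(np.hypot(W[...,0]-480,W[...,1]-319)<75)&(abs(z-98)<6)])
```

```text
[ 477.02124398 -315.48321815  242.99153509] [-0.03144074  0.38723468  0.55654739]
barrel 5161 74.5 (array([ 458.6, -317.3]), array([153.6,  34.7]), 9.3)
base 3879 12.5 (array([ 475.5, -313.4]), array([168.8,  80.1]), 9.2)
head 1676 81.4 (array([ 528.2, -305.1]), array([83.2, 55. ]), 8.0)
box top 934 101.1 (array([662.9,   7.8]), array([60.4, 80.1]), 19.6)
cover top 1071 98.5 (array([481.5, 318.3]), array([71.2, 92.2]), 19.8)
```

View pics/t5.png

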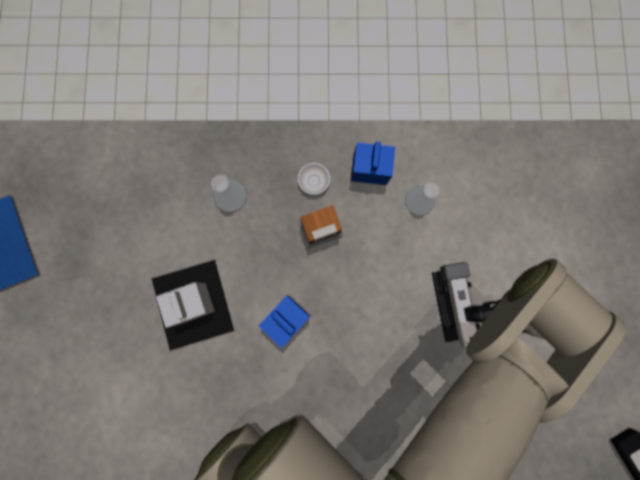

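Final top view: the cover is on the mat at (185,305), the box at (322,225), and the scanner back in its cradle at (457,300). The flasks and dish are where they were.

```bash
python3 -c "
from h import *
print(order.finish_job())"
```

```text
the job is handed in; nothing more can be done
None
```

I carried out the whole task and handed it in at about 22 s of the 72 s allowed. The hand-in reports no verdict, so the results below are my own camera and sensor checks.

- **Cover:** I lifted it straight off the slide box and set it down on the mat, within about 2 mm of the mat's centre. It stands upright, with its top at about 98 mm as it should be.
- **Slide box:** It did not move. Its measured position was the same before and after, within 1 mm.
- **Scan:** I held the scanner still for about 2 s. By measurement the lens was about 80 mm from the label, within about 2 mm of its centre sideways and level with it. I did not see the label face itself; I worked out its position from the box.
- **Scanner:** It is back in its cradle, lens end the same way as before, within 1 mm of its starting position and 0.1° of its angle. The gripper is about 205 mm above its grip height, touching nothing.
- **Flasks, dish and blue look-alikes:** They show at the same pixels in the final top view as at the start.

No check failed. The only disagreement was 2–3 mm between the top and scene cameras on sideways position, which is about the calibration error.

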